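Close the leak-test pot and hold the vacuum pump at its mark

ROBOT

A 6-joint arm with a two-finger parallel gripper is mounted at the origin on the work surface. World frame = base frame: x ahead of the robot, y to its left, z up, the work surface at z = 0. Lengths are in m, angles in degrees, forces in N, time in s.
With the tool pointing down it reaches from about 0.25 to 0.725 m from the base axis. Payload 9.7 kg.
Tool frame: the origin (TCP) lies midway between the tips of the shut fingers; the grasp point (between the pads) lies 19 mm behind it; z points along the fingers, y is the line along which they close (so a half turn about z gives the same grasp; the last joint's range is limited). The gripper opens to 85 mm and grips with 20 to 120 N. Pads are 22 mm wide; open, the fingers measure 114 mm over their backs; the gripper's body (76 mm by 85 mm) begins 54 mm behind the grasp point. The pads swing forward as they close: fully open they stand 13 mm farther back than shut.
Start: joints at [-75.802, 4.979, 10.078, 95.1, 0, 90], TCP at [0.135, -0.533, 0.231] pointing down, gripper open.
Joint ranges: [-179.16, 179.16], [-48.56, 103.87], [-65.8, 70.77], [-126.05, 130.52], [-82.76, 87.17], [-180, 180]. Speed limits (degrees/s): [127.2, 127.2, 147.25, 180, 180, 180].

INTERFACE

Orientations are given as [roll, pitch, yaw] about the fixed x, y, z axes, in that order (R = Rz(yaw) Ry(pitch) Rx(roll)).
In Python, from workcell import bot gives the robot as it stands.
- The arm moves only by the shell command python3 -m crank 'ROWS' [FORCE]. ROWS is JSON, a list of rows, each an object with "gripper": the finger opening in mm, from 0 to 85.4; "travel": the shift along the tool's x, y, z in mm, a list of three; "twist": the turn, a rotation vector about the tool's x, y, z in rad, a list of three. In form: [{"gripper": gripper, "travel": [tx, ty, tz], "twist": [rx, ry, rz]}, ...]. A call has 1 to 12 rows; each row shifts and turns the commanded pose from where the row before left it, along the tool's axes as they then stand; what a row does not reach is not made up. A row lasts 1/8 s, in which the tool goes at most 62.5 mm and 10.7 degrees, less where a joint would pass 70% of its speed; a pose out of reach is approached as far as the arm can. A call is refused whole if a number of a shift passes 62.5 or a number of a turn 0.188, either way. A call with a gripper value outside its range is refused whole. The fingers move at their own pace and stop on an object; FORCE is the grip in N (left out, the last holds). Time passes only in rows, so rows that do not move let the fingers close. It gives the time, the measured TCP pose, the force, the opening and the grip force at its end, in the units of the state.
- bot.get_obs(): the state, without advancing time (a new reading comes with each control period).
- bot.camera(name): name is "side" or "top"; returns the picture (384x512x3 uint8, red, green, blue); there is no depth.
- bot.calibration(name): a dict with "vfov" (degrees; the focal length in pixels is half the picture's height over the tangent of half this angle, whatever the lens; pixels are square), "cx", "cy" (the principal point, pixels), "camera_from_world" (4x4, takes a point from world to camera coordinates). Camera axes: x right, y down, z forward; pixel columns grow to the right and rows downward; lengths in m; the calibration is good to about 2 mm. A picture is of the moment at which its call begins. calibration takes no time and is no camera call.
- bot.job_done(): hands the job in; it is judged then, once.
The state is a dict: "time": time; "q": joint angles; "qd": joint speeds; "joint_efforts": joint torques, N m; "ee_pos": TCP position; "tcp_rot": TCP orientation; "wrist_force": force on the tool from outside, world axes, zero at the start; "torque": the same for the moment, N m; "opening": finger opening in m; "grasp_force": force on a finger pad.
Only numpy, scipy, OpenCV 4.12 (cv2) and the standard library are available. Lean on these libraries where they do the work, as an engineer would, in place of code of your own. Each camera call takes 0.05 s, during which the arm holds its last target. There are 200 camera calls.

TASK

Leak-check the part in the vacuum pot: take the loose cover by its knob and set it down gently (do not drop it) onto the pot's rim so that it sits fully seated and level, and let it go. Then pull the hand pump's spring-return handle out until it is level with the mark clip on the rail beside it, and keep holding it there: the program finishes while still gripping the handle at the mark. Leave the other things on the bench where they are.

Things in the scene. Friction and masses are not known exactly. Their poses are not given: they have to be found in the camera images.
- tester: vacuum leak tester, fixed: grey base plate 300 (x) x 250 (y) x 12 mm that carries an open aluminium pot, beside it a hand pump lying along x, and a mark rail. Origin at the centre of the plate's underside, on the bench; z up; turned by up to 0.3 rad. The pump's handle is pulled out along the tester's -x axis, roughly towards the robot.
- pot_rim (a point): centre of the pot's open mouth, at the height of its rim, 82 mm above the bench; pot 108 mm outside, 92 mm inside diameter, upright, 70 mm tall; in the tester's frame at (50, 65, 82) mm. A gauge sticks out of the pot's front, below the rim.
- cover_knob (a point): the pot's loose cover, 0.17 to 0.35 kg: disc 112 mm across, 6 mm thick, below it a plug 85 mm across, 8 mm deep, on top an upright round knob 26 mm across, 40 mm tall. Starts level on the bench on its plug, left or right of the tester. Point on the axis in the knob: 14 mm below its top, 26 mm above the disc's upper and 32 mm above its lower face, so 32 mm above the rim when seated.
- handle_grip (a point): the pump's handle: upright round black grip, 26 mm across, its top 125 mm above the bench, on the end of the pump's rod. Point on its axis, 102 mm above the bench; at home at (-10, -70, 102) mm in the tester's frame. It slides only along the tester's x axis. Rod top 51 mm, pump barrel top 70 mm above the bench; the barrel begins 40 mm behind the grip's axis when home.
- handle (a joint): how far the pump handle is pulled out (m): 0 is home, 0.10 the end of the travel. A spring draws it home when let go: 4.5 N at home, rising by 0.9 N per 10 mm, plus a little friction.
- mark: the mark: small steel clip with an upright 3 mm fin on the rail beside the handle's track, on the side away from the pot, fixed 45 to 75 mm out from the handle's home. Axes as the tester's; origin in the fin's middle plane, 30 mm above the bench, 37 mm to the -y side of the track; fin top 52 mm above the bench. At the mark, the grip's axis is level with the fin along the tester's x.
- jar: closed glass jar with a steel cap, 68 mm across, 85 mm tall; it stands alone on one side of the tester while the cover lies on the other side; origin at the centre of its underside
- socket: steel wrench socket, 30 mm across, 50 mm tall, standing on the tester's base plate in front of the pot; origin at its underside
- bitcase: open flat case of drill bits, 100 x 140 x 22 mm, at the far left; origin at the centre of its underside
- wrench: steel spanner lying at the far right; origin at its underside
- bearing: steel bearing ring, 52 mm across, 15 mm high, near the robot on the left; origin at its underside
- screwdriver: screwdriver lying near the robot on the right; origin at its underside
Things that resemble listed ones, but are neither listed nor needed, are in the scene too. What is meant by the part that bears cover_knob is not blue, and is the smaller of those in its own colour.

How it is judged (in metres and radians):
On the way, in this order (a step that is already met when the one before it is completed fails the run):
1. the cover sits seated and level on the pot and is let go, the pump handle still home (z of cover_knob in the frame of pot_rim between 0.028 and 0.0345 m and horizontal distance between cover_knob and pot_rim below 0.007 m and angle between cover_knob's own z axis and vertical below 0.05 rad and contact force between cover and the fingers below 0.1 N and value of joint handle below 0.015 m), for 0.3 s.
2. the handle is gripped and pulled out to the mark (x of handle_grip in the frame of mark between -0.006 and 0.006 m and contact force between handle and the fingers above 2 N), for 0.2 s.
At the end, for the whole second after the job is handed in: Cover on the rim (within 4 mm of full depth, centred within 7 mm, tilt under 0.05 rad), not touched by the fingers; the handle's axis within 6 mm of the mark's fin along the pull, at rest, the fingers pressing on it with over 2 N; bystanders within 40 mm of their places (all of step 2 and z of cover_knob in the frame of pot_rim between 0.028 and 0.0345 m and horizontal distance between cover_knob and pot_rim below 0.007 m and angle between cover_knob's own z axis and vertical below 0.05 rad and contact force between cover and the fingers below 0.1 N and velocity of joint handle between -0.01 and 0.01 m/s and linear speed of cover below 0.02 m/s); the arm keeps its last pose, push and grip.
It fails at once if a bystander is pushed more than 40 mm from its place (distance of any of jar, socket, bitcase, wrench, bearing, screwdriver from where it was at the start of the episode above 0.04 m).
It fails at once if the cover is dropped or thrown (contact force between cover and the fingers below 0.05 N and linear speed of cover above 0.5 m/s).
It also fails if it takes over 54 s, if anything falls off the work surface, if the arm or the gripper's body presses on something with over 40 N, if the wrist force passes 120 N, or if a joint passes its speed limit or range.

## Working session

There is one attempt and no reset: what is moved stays moved. The work goes in short steps, Python scripts to look and compute and a shell command to move; the robot and the scene stay as the last step left them, time stands still between calls to the robot, and variables do not carry over. Pictures are saved under pics/ and viewed, at most 10 in all, crops included, and the job is handed in when it is done.

```bash
mkdir -p pics; ls; python3 - <<'E'
from workcell import bot
import cv2,numpy as np
for n in("top","side"):
    im=bot.camera(n);cv2.imwrite(f"pics/{n}0.png",im[:,:,::-1]);c=bot.calibration(n);print(n,c)
o=bot.get_obs();print(o)
a=cv2.imread("pics/top0.png");cv2.imwrite("pics/top0b.png",cv2.resize(a,(800,600),interpolation=cv2.INTER_CUBIC))
a=cv2.imread("pics/side0.png");cv2.imwrite("pics/side0b.png",cv2.resize(a,(800,600),interpolation=cv2.INTER_CUBIC))
E
```

```text
pics
top {'vfov': 45.778176703149455, 'cx': 253.9001730901952, 'cy': 187.73273378048646, 'camera_from_world': array([[-1.28089843e-02, -9.99916584e-01, -1.65985842e-03,
         1.37142967e-01],
       [-9.94444850e-01,  1.29123009e-02, -1.04463930e-01,
         4.75948718e-01],
       [ 1.04476649e-01,  3.12560818e-04, -9.94527291e-01,
         1.84632758e+00],
       [ 0.00000000e+00,  0.00000000e+00,  0.00000000e+00,
         1.00000000e+00]])}
side {'vfov': 49.20531101436273, 'cx': 257.49486612571064, 'cy': 197.280740779396, 'camera_from_world': array([[-0.65995832, -0.75101485,  0.02077772,  0.43214563],
       [-0.43720694,  0.36141351, -0.82354743,  0.24341789],
       [ 0.610987  , -0.55259114, -0.56686675,  1.17562688],
       [ 0.        ,  0.        ,  0.        ,  1.        ]])}
{'time': 0.1, 'q': array([-7.58015252e+01,  5.00751034e+00,  1.00393173e+01,  9.50995481e+01,
        2.23770123e-03,  8.99997011e+01]), 'qd': array([-0.06146395, -0.00366808,  0.18183592, -0.0706846 , -0.00066815,
        0.09886388]), 'joint_efforts': array([-3.07758819e-04, -5.21561408e+01,  4.65654123e+01,  1.61653594e-02,
       -1.17168440e-05, -2.70151581e-06]), 'ee_pos': array([ 0.13486556, -0.53299781,  0.23066107]), 'tcp_rot': array([-1.79932259e+02, -2.23805304e-03,  1.41987711e+01]), 'wrist_force': array([-0.28390663,  0.91227921,  0.11447711]), 'torque': array([ 0.03016162, -0.01061198, -0.03632583]), 'grasp_force': 0.0, 'opening': 0.08554971775964679}
```

View pics/top0b.png

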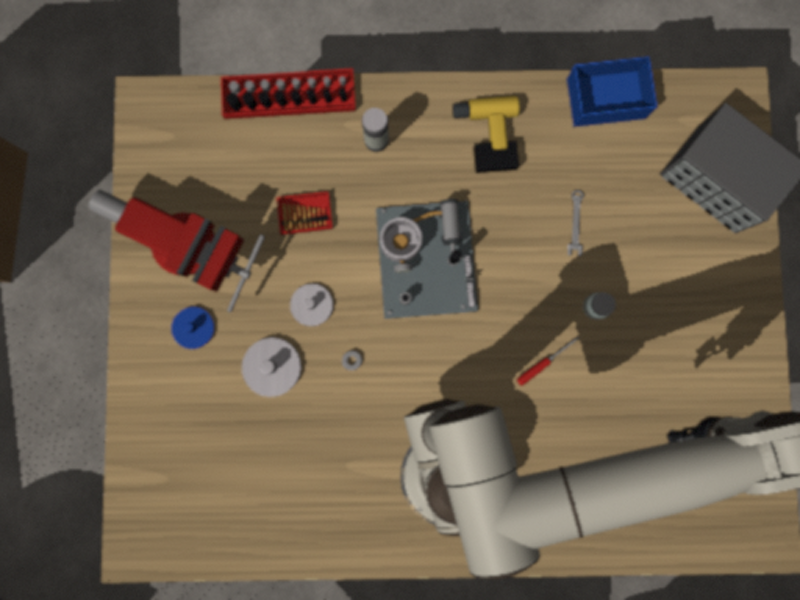

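View pics/side0b.png

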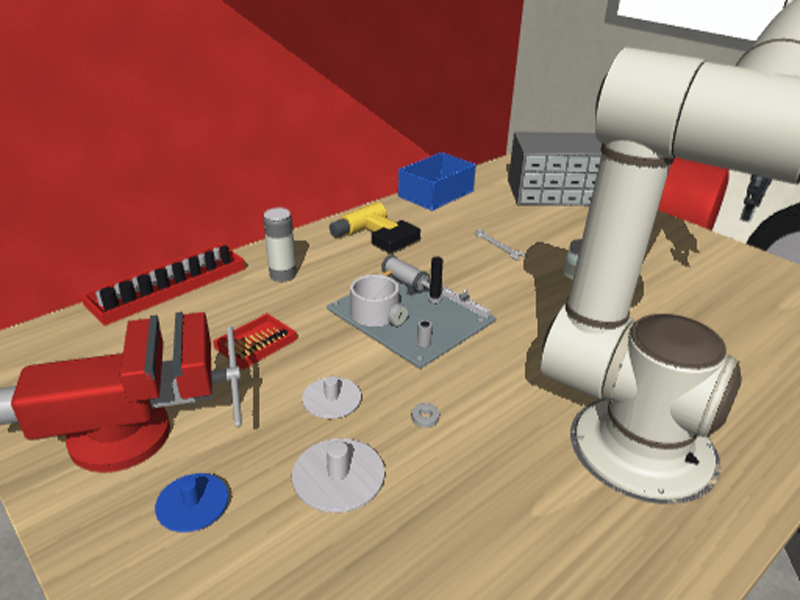

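Top view: the smaller light cover is at about (312,304)/1.5625, the pot at (401,239), and the handle at (456,256). The larger light cover and the blue one are decoys. I'll enlarge this area next.

```bash
python3 - <<'E'
import cv2
a=cv2.imread("pics/top0.png")[120:240,170:330];cv2.imwrite("pics/topc.png",cv2.resize(a,(800,600),interpolation=cv2.INTER_CUBIC))
a=cv2.imread("pics/side0.png")[155:275,180:340];cv2.imwrite("pics/sidec.png",cv2.resize(a,(800,600),interpolation=cv2.INTER_CUBIC))
E
```

```text
(no output)
```

View pics/topc.png

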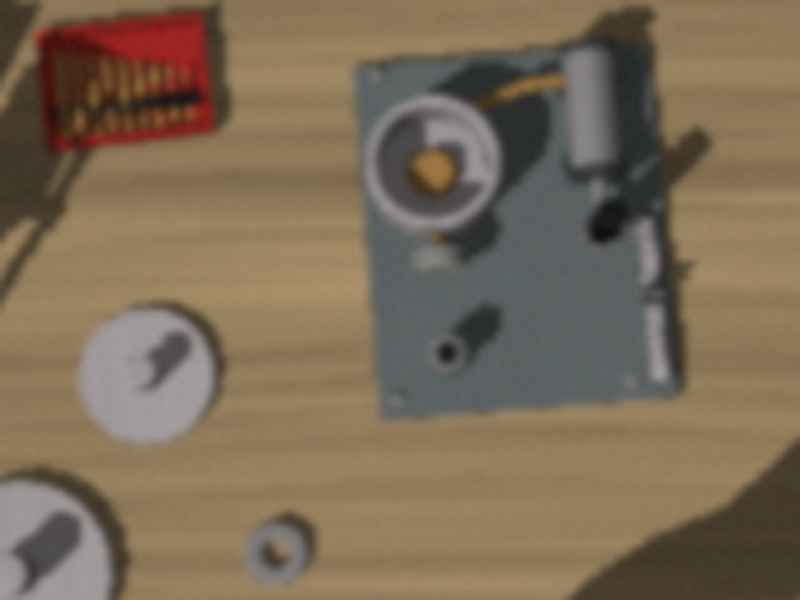

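View pics/sidec.png

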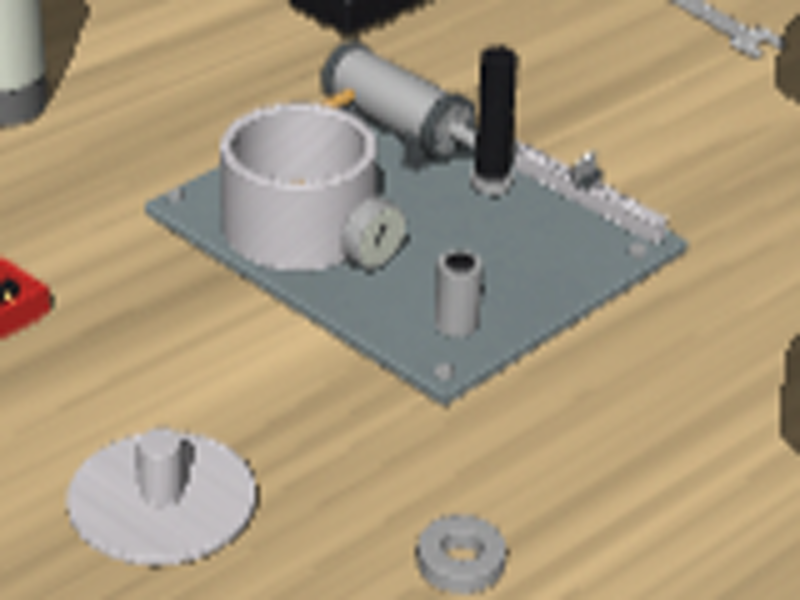

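Side crop: rim ellipse centre (299,147), handle top (499,52), fin top (592,156), cover disc (162,497), knob top (162,440). Top crop: rim (433,162), handle about (607,215), clip (653,297), cover disc (148,374).

```bash
cat > h.py <<'E'
import numpy as np,cv2
from workcell import bot
from scipy.optimize import least_squares
C={n:bot.calibration(n) for n in("top","side")}
def proj(n,P):
    c=C[n];M=c["camera_from_world"];f=192/np.tan(np.radians(c["vfov"]/2))
    p=np.atleast_2d(P)@M[:3,:3].T+M[:3,3];return p[:,:2]/p[:,2:]*f+[c["cx"],c["cy"]]
def W(t,p): # tester (x,y,yaw) -> world
    c,s=np.cos(t[2]),np.sin(t[2]);p=np.atleast_2d(p);return np.c_[t[0]+c*p[:,0]-s*p[:,1],t[1]+s*p[:,0]+c*p[:,1],p[:,2]]
O={"top":np.array([170,120]),"side":np.array([180,155])}
def px(n,uv): return (np.atleast_2d(uv)+.5)/5-.5+O[n]
E
python3 - <<'E'
from h import *
T={"top":[((150,125,12),(357,63)),((-150,125,12),(382,418)),((-150,-125,12),(682,393)),((50,65,82),(433,162))],
"side":[((150,125,12),(147,207)),((-150,125,12),(447,399)),((-150,-125,12),(686,243)),((50,65,82),(299,147)),((-10,-70,125),(499,50))]}
def r(t,a=False):
    o=[]
    for n in T:
        P=np.array([p for p,_ in T[n]])/1e3;o.append(proj(n,W(t,P))-px(n,[q for _,q in T[n]]))
    return o if a else np.concatenate(o).ravel()
s=least_squares(r,[.5,0,0]);t=s.x;print(t);[print(np.round(x,2)) for x in r(t,1)]
for n in T: print(n,"handle top/mid in crop",((proj(n,W(t,[[-.01,-.07,.125],[-.01,-.07,.102],[-.01,-.07,.03]]))-O[n]+.5)*5).round())
# points: rim alone, cover
def tri(o):
    return least_squares(lambda P:np.concatenate([proj(n,P+[0,0,dz])-px(n,q) for n,q,dz in o]).ravel(),[.4,.2,.05])
for nm,o in {"rim":[("top",(433,162),0),("side",(299,147),0)],"disc":[("top",(148,374),0),("side",(162,497),0)]}.items():
    q=tri(o);print(nm,q.x,q.fun)
print("rim fit",W(t,[.05,.065,.082]))
# cover xy with z fixed
q=least_squares(lambda P:np.concatenate([proj("top",[*P,.014])-px("top",(148,374)),proj("side",[*P,.014])-px("side",(162,497)),proj("side",[*P,.054])-px("side",(162,440))]).ravel(),[.4,.2]);print("cover",q.x,q.fun)
# mark
for zt,uv,n in((.052,(592,156),"side"),(.052,(653,297),"top")):
    q=least_squares(lambda d:(proj(n,W(t,[-.01-d[0],-.107,zt]))-px(n,uv)).ravel(),[.06]);print("mark d",n,q.x,q.fun)
E
```

```text
[0.56969226 0.05180389 0.06677614]
[[-1.04  0.74]
 [-0.49  0.87]
 [-0.17  1.06]
 [-0.03  0.2 ]]
[[-0.96 -1.49]
 [-0.25 -1.22]
 [ 0.9  -1.3 ]
 [-0.06 -1.21]
 [ 0.02  0.21]]
top handle top/mid in crop [[611. 215.]
 [609. 220.]
 [602. 234.]]
side handle top/mid in crop [[500.  52.]
 [498.  80.]
 [493. 166.]]
rim [0.61663001 0.11930406 0.0761704 ] [ 0.13482203  0.12698708 -0.15643052 -0.02224447]
disc [0.45426005 0.35783781 0.0058671 ] [ 0.14576884  0.12989604 -0.13881777 -0.02058351]
rim fit [[0.6152436  0.11999535 0.082     ]]
cover [0.45007515 0.35930256] [-0.44635224  0.96668152  0.18564449 -1.11937656 -0.37014743  0.00417506]
mark d side [0.06140753] [ 0.18876091 -0.36432119]
mark d top [0.05875371] [ 0.48598506 -0.04432125]
```

```bash
R='{"gripper":85,"travel":[26.2,-39.4,0],"twist":[0,0,0]}'; python3 -m crank '[{"gripper":85,"travel":[26.2,-39.4,0],"twist":[0,0,0]},{"gripper":85,"travel":[26.2,-39.4,0],"twist":[0,0,0]},{"gripper":85,"travel":[26.2,-39.4,0],"twist":[0,0,0]},{"gripper":85,"travel":[26.2,-39.4,0],"twist":[0,0,0]},{"gripper":85,"travel":[26.2,-39.4,0],"twist":[0,0,0]},{"gripper":85,"travel":[26.2,-39.4,0],"twist":[0,0,0]},{"gripper":85,"travel":[26.2,-39.4,0],"twist":[0,0,0]},{"gripper":85,"travel":[26.2,-39.4,0],"twist":[0,0,0]},{"gripper":85,"travel":[26.2,-39.4,0],"twist":[0,0,0]},{"gripper":85,"travel":[26.2,-39.4,0],"twist":[0,0,0]}]' 50
python3 -m crank '[{"gripper":85,"travel":[26.2,-39.4,0],"twist":[0,0,0]},{"gripper":85,"travel":[26.2,-39.4,0],"twist":[0,0,0]},{"gripper":85,"travel":[26.2,-39.4,0],"twist":[0,0,0]},{"gripper":85,"travel":[26.2,-39.4,0],"twist":[0,0,0]},{"gripper":85,"travel":[26.2,-39.4,0],"twist":[0,0,0]},{"gripper":85,"travel":[26.2,-39.4,0],"twist":[0,0,0]},{"gripper":85,"travel":[26.2,-39.4,0],"twist":[0,0,0]},{"gripper":85,"travel":[26.2,-39.4,0],"twist":[0,0,0]},{"gripper":85,"travel":[26.2,-39.4,0],"twist":[0,0,0]},{"gripper":85,"travel":[26.2,-39.4,0],"twist":[0,0,0]},{"gripper":85,"travel":[0,0,0],"twist":[0,0,0]}]' 50
```

```text
time: 1.35
ee_pos: [0.2924, -0.0855, 0.2312]
tcp_rot: [180.0, -0.0, 14.2]
wrist_force: [0.7, -1.1, -0.2]
opening: 0.0848
grasp_force: 0.0
time: 2.72
ee_pos: [0.4749, 0.2418, 0.2404]
tcp_rot: [-174.3, 0.2, 24.0]
wrist_force: [-0.2, -0.9, -0.1]
opening: 0.0849
grasp_force: 0.0
```

```bash
python3 - <<'E'
from workcell import bot
o=bot.get_obs();print(o["q"].round(2),o["ee_pos"],o["tcp_rot"])
E
```

```text
[ 23.96   2.88   8.73  96.03   5.66 179.94] [0.47493196 0.24175136 0.24038661] [-174.34352232    0.17935187   24.01242143]
```

```bash
cat >> h.py <<'E'
from scipy.spatial.transform import Rotation as Ro
def delta(pos,yaw):
    o=bot.get_obs();R=Ro.from_euler("xyz",o["tcp_rot"],degrees=True)
    d=R.inv().apply(np.array(pos)-o["ee_pos"])*1e3
    w=(R.inv()*Ro.from_euler("xyz",[180,0,yaw],degrees=True)).as_rotvec()
    print("tcp",o["ee_pos"].round(4),o["tcp_rot"].round(2),"travel",d.round(1),"twist",w.round(3),"open",round(o["opening"],4),"F",round(o["grasp_force"],1),"t",o["time"])
E
python3 -m crank '[{"gripper":85,"travel":[0,0,0],"twist":[-0.099,0,-0.15]},{"gripper":85,"travel":[0,0,0],"twist":[0,0,-0.17]},{"gripper":85,"travel":[0,0,0],"twist":[0,0,-0.17]},{"gripper":85,"travel":[0,0,0],"twist":[0,0,-0.17]},{"gripper":85,"travel":[0,0,0],"twist":[0,0,-0.17]},{"gripper":85,"travel":[0,0,0],"twist":[0,0,-0.17]},{"gripper":85,"travel":[0,0,0],"twist":[0,0,-0.17]},{"gripper":85,"travel":[0,0,0],"twist":[0,0,0]}]'
python3 -c "
from h import *
delta([.452,.3585,.15],93.8)"
```

```text
time: 3.72
ee_pos: [0.474, 0.24, 0.2416]
tcp_rot: [179.7, -0.1, 90.9]
wrist_force: [0.2, 1.0, -0.7]
opening: 0.0847
grasp_force: 0.0
tcp [0.474  0.24   0.2416] [ 1.7968e+02 -1.2000e-01  9.0850e+01] travel [118.6 -20.8  91.7] twist [ 0.006 -0.002 -0.051] open 0.0847 F 0.0 t 3.725
```

```bash
python3 -m crank '[{"gripper":85,"travel":[30,-5.2,38],"twist":[0.006,-0.002,-0.051]},{"gripper":85,"travel":[30,-4,38],"twist":[0,0,0]},{"gripper":85,"travel":[30,-4,38],"twist":[0,0,0]},{"gripper":85,"travel":[30,-4,38],"twist":[0,0,0]},{"gripper":85,"travel":[0,0,0],"twist":[0,0,0]},{"gripper":85,"travel":[0,0,0],"twist":[0,0,0]}]'
python3 - <<'E'
from h import *
delta([.452,.3585,.09],93.8)
ims=[]
P=bot.get_obs()["ee_pos"]
for n,q in(("top",0),("side",0)):
    im=bot.camera(n)[:,:,::-1];cv2.imwrite(f"pics/{n}1.png",im)
    c=proj(n,[.452,.3585,.05])[0].round().astype(int);w=40;print(n,"origin",c-w,"tcp px",(proj(n,P)[0]-c+w+.5)*5)
    ims.append(cv2.resize(im[c[1]-w:c[1]+w,c[0]-w:c[0]+w],(400,400),interpolation=cv2.INTER_CUBIC))
cv2.imwrite("pics/c1.png",np.hstack(ims))
E
```

```text
time: 4.47
ee_pos: [0.4511, 0.3593, 0.0906]
tcp_rot: [180.0, -0.0, 93.7]
wrist_force: [0.4, 0.4, 1.4]
opening: 0.0849
grasp_force: 0.0
tcp [0.4511 0.3593 0.0906] [ 1.7998e+02 -2.0000e-02  9.3740e+01] travel [-0.8  0.9  0.6] twist [ 0.    -0.    -0.001] open 0.0849 F 0.0 t 4.475
top origin [158 154] tcp px [194.48842654 199.58283698]
side origin [172 203] tcp px [196.99018537 150.9758927 ]
```

View pics/c1.png

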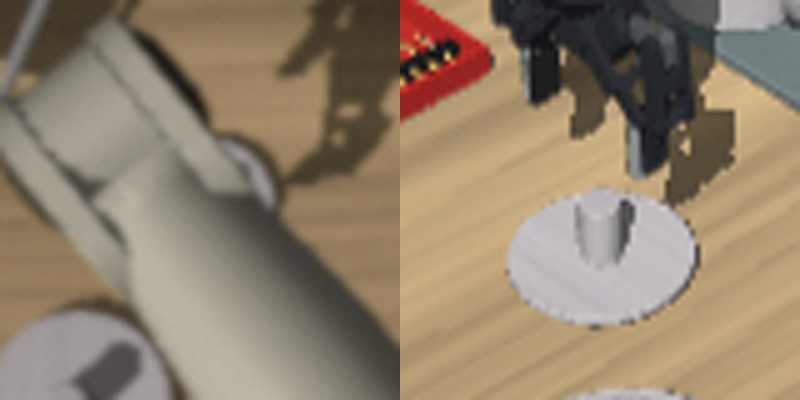

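Side view: fingertips at (541,100) and (645,175), knob top at (597,197). The gripper is above the knob. The side image seems to read about 1 px low, so I'll refit with per-camera offsets.

```bash
cat > fit.py <<'E'
from h import *
T={"top":[((150,125,12),(357,63)),((-150,125,12),(382,418)),((-150,-125,12),(682,393)),((50,65,82),(433,162))],
"side":[((150,125,12),(147,207)),((-150,125,12),(447,399)),((-150,-125,12),(686,243)),((50,65,82),(299,147)),((-10,-70,125),(499,50))]}
def r(v):
    t=v[:3];c=v[3:5];of={"top":v[5:7],"side":v[7:9]};o=[]
    for n in T:
        P=np.array([p for p,_ in T[n]])/1e3
        o+=[(proj(n,W(t,P))+of[n]-px(n,[q for _,q in T[n]]))/.4]
    for n,z,uv in(("top",.014,(148,374)),("side",.014,(162,497)),("side",.054,(162,440))): o+=[(proj(n,[*c,z])+of[n]-px(n,uv))/.4]
    o+=[(proj("side",[.4511,.3593,.1036])+of["side"]-(np.array([193,137])/5+[172,203]))/.8]
    o+=[v[5:9][None].reshape(2,2)/1.0]
    return np.concatenate(o).ravel()
s=least_squares(r,[.57,.05,.067,.45,.36,0,0,0,0])
if __name__=="__main__":
    print(s.x.round(4));print((s.fun.reshape(-1,2)*.4).round(2).tolist());print(W(s.x,[[.05,.065,.082],[-.01,-.07,.102]]))
    of=s.x[5:9].reshape(2,2)
    for n,uv,k in(("side",(592,156),1),("top",(653,297),0)):
        q=least_squares(lambda d:(proj(n,W(s.x[:3],[-.01-d[0],-.107,.052]))+of[k]-px(n,uv)).ravel(),[.06]);print("mark",n,q.x,q.fun)
E
python3 fit.py; python3 -c "
from h import *
from fit import s
delta([*s.x[3:5],.022],93.8)"
```

```text
[ 5.7100e-01  5.0300e-02  6.8000e-02  4.5240e-01  3.5730e-01  4.9900e-02
 -4.0030e-01 -6.0000e-04  1.2689e+00]
[[-0.68, 0.07], [-0.04, 0.18], [0.27, 0.3], [0.37, -0.5], [-0.85, -0.49], [-0.11, -0.35], [0.9, -0.38], [0.03, -0.23], [0.05, 1.19], [0.08, 0.0], [0.26, -0.54], [-0.3, 0.59], [0.05, 0.01], [0.02, -0.16], [-0.0, 0.51]]
[[ 0.61645897  0.11857695  0.082     ]
 [ 0.56577667 -0.02019014  0.102     ]]
mark side [0.05956408] [-0.19499875  0.37764452]
mark top [0.06167673] [ 0.97578017 -0.09033684]
tcp [0.4517 0.3593 0.0914] [ 1.799e+02 -8.000e-02  9.375e+01] travel [-2.1  0.4 69.4] twist [ 0.002 -0.001 -0.001] open 0.0855 F 0.0 t 4.575
```

```bash
python3 -m crank '[{"gripper":85,"travel":[-2,0,30],"twist":[0,0,0]},{"gripper":85,"travel":[0,0,25],"twist":[0,0,0]},{"gripper":85,"travel":[0,0,14],"twist":[0,0,0]},{"gripper":60,"travel":[0,0,0],"twist":[0,0,0]},{"gripper":40,"travel":[0,0,0],"twist":[0,0,0]},{"gripper":20,"travel":[0,0,0],"twist":[0,0,0]},{"gripper":15,"travel":[0,0,0],"twist":[0,0,0]},{"gripper":15,"travel":[0,0,0],"twist":[0,0,0]},{"gripper":15,"travel":[0,0,0],"twist":[0,0,0]}]' 50
python3 -c "
from h import *
delta([.4524,.3573,.022],93.8)
c=proj('side',[.452,.357,.05])[0].round().astype(int);print(c)
im=bot.camera('side')[c[1]-60:c[1]+60,c[0]-80:c[0]+80,::-1];cv2.imwrite('pics/c2.png',cv2.resize(im,(800,600),interpolation=cv2.INTER_CUBIC))"
```

```text
time: 5.7
ee_pos: [0.4516, 0.3582, 0.0219]
tcp_rot: [179.9, -0.1, 93.9]
wrist_force: [-0.3, -1.2, 5.8]
opening: 0.025
grasp_force: 49.2
tcp [0.4516 0.3582 0.0219] [ 1.7992e+02 -7.0000e-02  9.3880e+01] travel [-0.9  0.7 -0.1] twist [ 0.001 -0.001  0.001] open 0.025 F 49.2 t 5.7
[212 243]
```

View pics/c2.png

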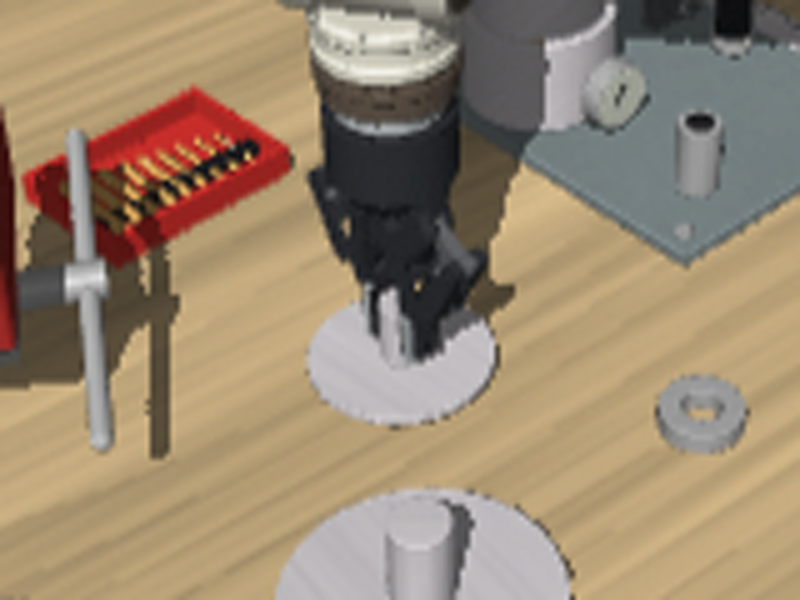

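Side view: the knob is between the pads and the cover lies flat, with its disc centred at about (402,355). Next I lift it and carry it to the pot.

```bash
python3 -m crank '[{"gripper":15,"travel":[0,0,-15],"twist":[0,0,0]},{"gripper":15,"travel":[0,0,-35],"twist":[0,0,0]},{"gripper":15,"travel":[0,0,-40],"twist":[0,0,0]},{"gripper":15,"travel":[0,0,-35],"twist":[0,0,0]},{"gripper":15,"travel":[-15,9,0],"twist":[0,0,0]},{"gripper":15,"travel":[-35,21,0],"twist":[0,0,0]},{"gripper":15,"travel":[-40,24,0],"twist":[0,0,0]},{"gripper":15,"travel":[-40,24,0],"twist":[0,0,0]},{"gripper":15,"travel":[-40,24,0],"twist":[0,0,0]},{"gripper":15,"travel":[-40,24,0],"twist":[0,0,0]},{"gripper":15,"travel":[-25,15,0],"twist":[0,0,0]},{"gripper":15,"travel":[-12,7,0],"twist":[0,0,0]}]' 
python3 -m crank '[{"gripper":15,"travel":[0,0,0],"twist":[0,0,0]},{"gripper":15,"travel":[0,0,0],"twist":[0,0,0]},{"gripper":15,"travel":[0,0,0],"twist":[0,0,0]}]' 
python3 -c "
from h import *
delta([.6165,.1195,.13],93.9)"
```

```text
time: 7.25
ee_pos: [0.6156, 0.1192, 0.1441]
tcp_rot: [-179.9, 0.0, 93.8]
wrist_force: [0.3, 0.4, -3.0]
opening: 0.0248
grasp_force: 49.5
time: 7.62
ee_pos: [0.6149, 0.1223, 0.1457]
tcp_rot: [-180.0, -0.0, 94.0]
wrist_force: [0.3, 1.0, -2.6]
opening: 0.0248
grasp_force: 49.5
tcp [0.6149 0.1223 0.1457] [-1.7999e+02 -2.0000e-02  9.3960e+01] travel [-2.9  1.4 15.7] twist [-0.    -0.     0.001] open 0.0248 F 49.5 t 7.625
```

```bash
python3 -m crank '[{"gripper":15,"travel":[-3,1.4,15],"twist":[0,0,0]},{"gripper":15,"travel":[0,0,17],"twist":[0,0,0]},{"gripper":15,"travel":[0,0,0],"twist":[0,0,0]},{"gripper":15,"travel":[0,0,0],"twist":[0,0,0]}]' 
python3 - <<'E'
from h import *
delta([.6165,.1195,.112],93.9)
ims=[]
for n in("top","side"):
    im=bot.camera(n)[:,:,::-1];cv2.imwrite(f"pics/{n}3.png",im)
    c=proj(n,[.6165,.1195,.09])[0].round().astype(int);w=40;print(n,"origin",c-w)
    ims.append(cv2.resize(im[c[1]-w:c[1]+w,c[0]-w:c[0]+w],(400,400),interpolation=cv2.INTER_CUBIC))
cv2.imwrite("pics/c3.png",np.hstack(ims))
E
```

```text
time: 8.12
ee_pos: [0.6169, 0.1184, 0.1134]
tcp_rot: [-180.0, -0.0, 93.9]
wrist_force: [0.5, 0.3, -2.7]
opening: 0.0246
grasp_force: 49.5
tcp [0.6169 0.1184 0.1134] [-1.7996e+02 -1.0000e-02  9.3870e+01] travel [ 1.2 -0.3  1.4] twist [-0.001 -0.    -0.   ] open 0.0246 F 49.5 t 8.125
top origin [216 112]
side origin [199 141]
```

View pics/c3.png

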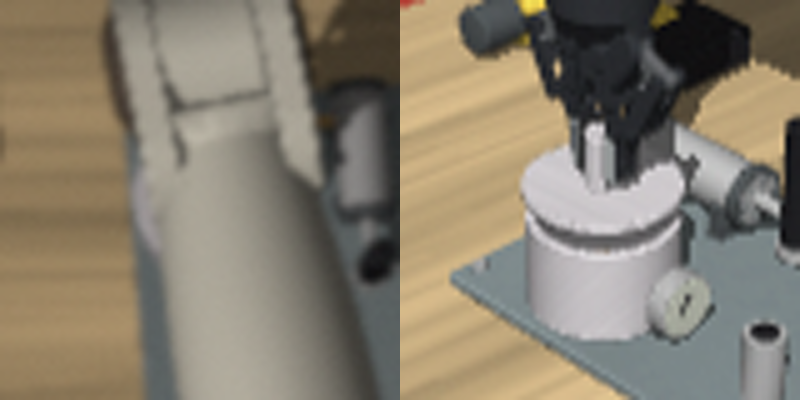

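Side view: disc spans x 522–686 and pot 525–684, so the centres line up within about 1 px. I'll nudge +1.2 mm and lower slowly, watching the force.

```bash
python3 -m crank '[{"gripper":15,"travel":[1.2,-0.3,4],"twist":[0,0,0]},{"gripper":15,"travel":[0,0,3],"twist":[0,0,0]},{"gripper":15,"travel":[0,0,2],"twist":[0,0,0]},{"gripper":15,"travel":[0,0,0],"twist":[0,0,0]}]'; python3 -m crank '[{"gripper":15,"travel":[0,0,2],"twist":[0,0,0]},{"gripper":15,"travel":[0,0,0],"twist":[0,0,0]}]';  python3 -m crank '[{"gripper":15,"travel":[0,0,1],"twist":[0,0,0]},{"gripper":15,"travel":[0,0,0],"twist":[0,0,0]}]'
```

```text
time: 8.72
ee_pos: [0.6165, 0.1195, 0.1043]
tcp_rot: [-180.0, -0.0, 93.9]
wrist_force: [0.0, 0.3, -2.2]
opening: 0.025
grasp_force: 49.5
time: 8.98
ee_pos: [0.6165, 0.1195, 0.1024]
tcp_rot: [-180.0, -0.0, 93.9]
wrist_force: [-0.0, 0.2, -2.6]
opening: 0.0246
grasp_force: 49.5
time: 9.22
ee_pos: [0.6166, 0.1195, 0.1015]
tcp_rot: [-180.0, -0.0, 93.9]
wrist_force: [-0.3, -0.4, -2.9]
opening: 0.0249
grasp_force: 49.5
```

```bash
python3 -m crank '[{"gripper":15,"travel":[0,0,1.5],"twist":[0,0,0]},{"gripper":15,"travel":[0,0,1.5],"twist":[0,0,0]},{"gripper":15,"travel":[0,0,0],"twist":[0,0,0]}]';  python3 -m crank '[{"gripper":15,"travel":[0,0,1.2],"twist":[0,0,0]},{"gripper":15,"travel":[0,0,0.8],"twist":[0,0,0]},{"gripper":15,"travel":[0,0,0],"twist":[0,0,0]}]'
```

```text
time: 9.6
ee_pos: [0.6165, 0.1195, 0.0983]
tcp_rot: [-180.0, -0.0, 93.9]
wrist_force: [0.3, 0.6, -2.6]
opening: 0.0245
grasp_force: 49.5
time: 9.98
ee_pos: [0.6166, 0.1195, 0.0964]
tcp_rot: [-180.0, -0.0, 93.9]
wrist_force: [0.5, -0.1, -2.6]
opening: 0.0246
grasp_force: 49.5
```

No rim contact, so the plug is in. I go on down until it seats.

```bash
python3 -m crank '[{"gripper":15,"travel":[0,0,0.5],"twist":[0,0,0]},{"gripper":15,"travel":[0,0,0],"twist":[0,0,0]}]';  python3 -m crank '[{"gripper":15,"travel":[0,0,0.5],"twist":[0,0,0]},{"gripper":15,"travel":[0,0,0],"twist":[0,0,0]}]';python3 -m crank '[{"gripper":15,"travel":[0,0,0.5],"twist":[0,0,0]},{"gripper":15,"travel":[0,0,0],"twist":[0,0,0]}]'
```

```text
time: 10.22
ee_pos: [0.6166, 0.1196, 0.096]
tcp_rot: [-180.0, -0.0, 93.9]
wrist_force: [0.4, 0.3, -4.0]
opening: 0.0242
grasp_force: 49.5
time: 10.48
ee_pos: [0.6166, 0.1195, 0.0959]
tcp_rot: [180.0, -0.0, 93.9]
wrist_force: [-1.2, -0.3, -0.1]
opening: 0.0247
grasp_force: 49.9
time: 10.72
ee_pos: [0.6166, 0.1195, 0.0959]
tcp_rot: [180.0, -0.0, 93.9]
wrist_force: [-3.9, -0.2, 6.0]
opening: 0.0246
grasp_force: 50.2
```

Seated (contact at the expected 0.0959). Release and rise.

```bash
python3 -m crank '[{"gripper":30,"travel":[0,0,0],"twist":[0,0,0]},{"gripper":40,"travel":[0,0,0],"twist":[0,0,0]},{"gripper":60,"travel":[0,0,0],"twist":[0,0,0]},{"gripper":85,"travel":[0,0,0],"twist":[0,0,0]},{"gripper":85,"travel":[0,0,0],"twist":[0,0,0]},{"gripper":85,"travel":[0,0,0],"twist":[0,0,0]},{"gripper":85,"travel":[0,0,-20],"twist":[0,0,0]},{"gripper":85,"travel":[0,0,-30],"twist":[0,0,0]},{"gripper":85,"travel":[0,0,-30],"twist":[0,0,0]},{"gripper":85,"travel":[0,0,-25],"twist":[0,0,0]},{"gripper":85,"travel":[0,0,0],"twist":[0,0,0]},{"gripper":85,"travel":[0,0,0],"twist":[0,0,0]}]'
python3 -c "
from h import *
delta([.5658,-.0202,.195],93.9)"
```

```text
time: 12.22
ee_pos: [0.6165, 0.1195, 0.199]
tcp_rot: [-179.9, -0.0, 93.9]
wrist_force: [0.4, 0.6, -0.6]
opening: 0.085
grasp_force: 0.0
tcp [0.6165 0.1195 0.199 ] [-1.7993e+02 -1.0000e-02  9.3880e+01] travel [-135.9  -60.     4.1] twist [-0.001 -0.    -0.   ] open 0.085 F 0.0 t 12.225
```

```bash
python3 -m crank '[{"gripper":85,"travel":[-25,-11,0],"twist":[0,0,0]},{"gripper":85,"travel":[-40,-18,0],"twist":[0,0,0]},{"gripper":85,"travel":[-40,-18,0],"twist":[0,0,0]},{"gripper":85,"travel":[-31,-13,4],"twist":[0,0,0]},{"gripper":85,"travel":[0,0,0],"twist":[0,0,0]},{"gripper":85,"travel":[0,0,0],"twist":[0,0,0]}]'
python3 - <<'E'
from h import *
delta([.5658,-.0202,.195],93.9)
ims=[]
im=bot.camera("side")[:,:,::-1];cv2.imwrite("pics/side4.png",im)
cv2.imwrite("pics/c4.png",cv2.resize(im[140:260,180:340],(800,600),interpolation=cv2.INTER_CUBIC))
E
```

```text
time: 12.98
ee_pos: [0.5658, -0.0199, 0.1952]
tcp_rot: [-179.9, -0.0, 93.9]
wrist_force: [0.9, 0.3, -0.7]
opening: 0.085
grasp_force: 0.0
tcp [ 0.5658 -0.0199  0.1952] [-1.7993e+02 -3.0000e-02  9.3860e+01] travel [-0.3 -0.1  0.2] twist [-0.001 -0.001 -0.001] open 0.085 F 0.0 t 12.975
```

View pics/c4.png

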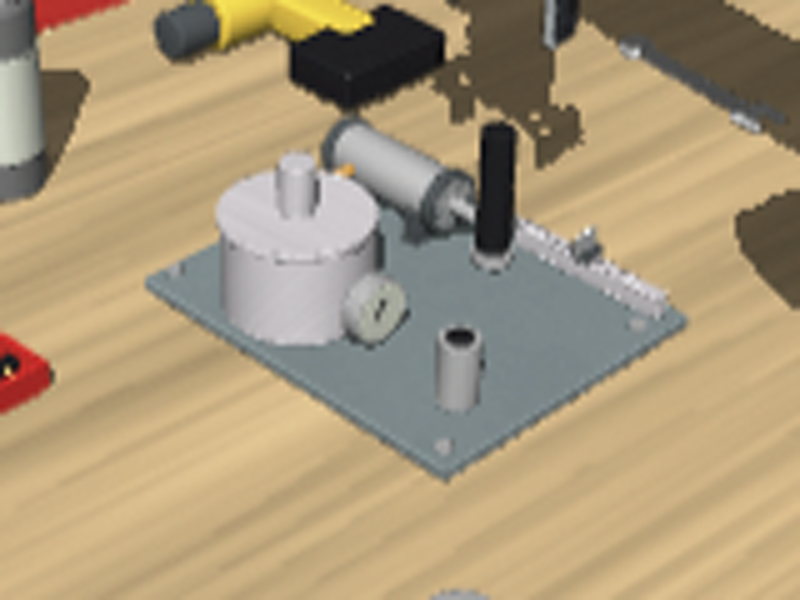

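Side view: the cover sits flush and level on the pot, with its disc centred at about (298,213). The handle is at home (498,130). Descend around the handle and close.

```bash
python3 -m crank '[{"gripper":85,"travel":[0,0,35],"twist":[0,0,0]},{"gripper":85,"travel":[0,0,35],"twist":[0,0,0]},{"gripper":85,"travel":[0,0,28],"twist":[0,0,0]},{"gripper":85,"travel":[0,0,14],"twist":[0,0,0]},{"gripper":60,"travel":[0,0,0],"twist":[0,0,0]},{"gripper":40,"travel":[0,0,0],"twist":[0,0,0]},{"gripper":20,"travel":[0,0,0],"twist":[0,0,0]},{"gripper":15,"travel":[0,0,0],"twist":[0,0,0]},{"gripper":15,"travel":[0,0,0],"twist":[0,0,0]},{"gripper":15,"travel":[0,0,0],"twist":[0,0,0]}]' 60
python3 -c "
from h import *
delta([.5658,-.0202,.083],93.9)"
```

```text
time: 14.28
ee_pos: [0.5649, -0.0203, 0.0855]
tcp_rot: [-179.9, -0.0, 93.9]
wrist_force: [-10.8, -0.4, 10.3]
opening: 0.0249
grasp_force: 59.2
tcp [ 0.5649 -0.0203  0.0855] [-1.7992e+02 -1.0000e-02  9.3870e+01] travel [0.  0.9 2.5] twist [-0.001 -0.    -0.001] open 0.0249 F 59.2 t 14.275
```

```bash
python3 -m crank '[{"gripper":15,"travel":[0,-4,-1.5],"twist":[0,0,0]},{"gripper":15,"travel":[0,-6,0],"twist":[0,0,0]},{"gripper":15,"travel":[0,-8,0],"twist":[0,0,0]},{"gripper":15,"travel":[0,-8,0],"twist":[0,0,0]},{"gripper":15,"travel":[0,-8,0],"twist":[0,0,0]},{"gripper":15,"travel":[0,-8,0],"twist":[0,0,0]},{"gripper":15,"travel":[0,-8,0],"twist":[0,0,0]},{"gripper":15,"travel":[0,-7,0],"twist":[0,0,0]},{"gripper":15,"travel":[0,-3,0],"twist":[0,0,0]},{"gripper":15,"travel":[0,-1,0],"twist":[0,0,0]},{"gripper":15,"travel":[0,0,0],"twist":[0,0,0]},{"gripper":15,"travel":[0,0,0],"twist":[0,0,0]}]' 60
python3 - <<'E'
from h import *
delta([.5658,-.0202,.083],93.9)
ims=[]
for n in("top","side"):
    im=bot.camera(n)[:,:,::-1];cv2.imwrite(f"pics/{n}5.png",im)
    c=proj(n,[.51,-.05,.06])[0].round().astype(int);w=32;print(n,"origin",c-w)
    ims.append(cv2.resize(im[c[1]-w:c[1]+w,c[0]-w:c[0]+w],(400,400),interpolation=cv2.INTER_CUBIC))
cv2.imwrite("pics/c5.png",np.hstack(ims))
E
```

```text
time: 15.78
ee_pos: [0.5063, -0.0242, 0.0856]
tcp_rot: [179.9, -0.0, 93.9]
wrist_force: [10.0, 1.5, -8.1]
opening: 0.0249
grasp_force: 59.8
tcp [ 0.5063 -0.0242  0.0856] [ 1.7986e+02 -3.0000e-02  9.3880e+01] travel [-0.1 59.6  2.8] twist [ 0.002 -0.    -0.   ] open 0.0249 F 59.8 t 15.775
top origin [267 146]
side origin [264 152]
```

View pics/c5.png

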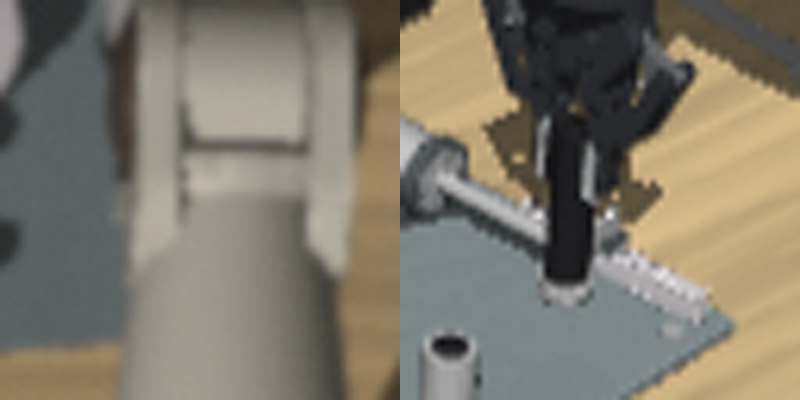

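Side view: the handle is gripped and pulled beside the clip, which is visible behind it at about (608,230). I'll make one close composite of the unobstructed clip with predicted positions drawn in.

```bash
python3 - <<'E'
from h import *
from fit import s
t=s.x[:3];of=dict(top=s.x[5:7],side=s.x[7:9]);ims=[]
for n,f in(("top","top0"),("side","side4")):
    im=cv2.imread(f"pics/{f}.png")
    c=(proj(n,W(t,[-.07,-.107,.045]))[0]+of[n]).round().astype(int);w=12;k=33
    a=cv2.resize(im[c[1]-w:c[1]+w,c[0]-w:c[0]+w],None,fx=k,fy=k,interpolation=cv2.INTER_CUBIC)
    a=cv2.resize(a,(400,400));k=400/(2*w)
    for d,col in((.05,(0,0,255)),(.06,(0,200,0)),(.07,(255,0,0))):
        for z in(.052,.03):
            p=((proj(n,W(t,[-.0109-d,-.107,z]))[0]+of[n]-c+w+.5)*k).astype(int);cv2.circle(a,tuple(int(v) for v in p),3,col,-1 if z>.05 else 1)
    ims.append(a)
cv2.imwrite("pics/c6.png",np.hstack(ims))
E
```

```text
(no output)
```

View pics/c6.png

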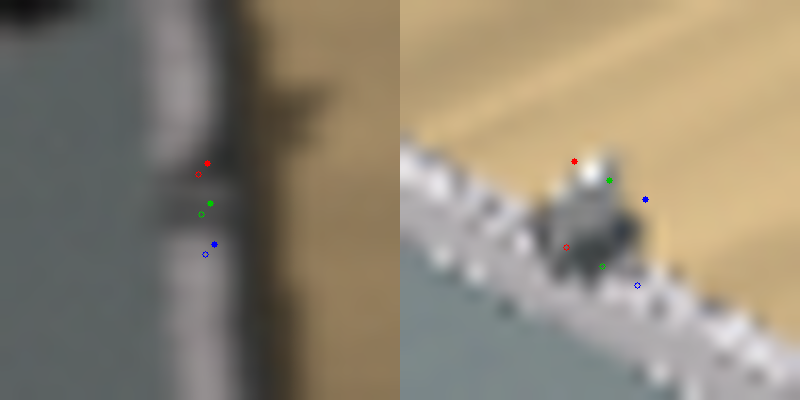

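The clip reads about 57–60 mm from home and the handle is at 58.8 mm, well inside ±6 mm. I'll hold, confirm it is steady, and hand in.

```bash
python3 -m crank '[{"gripper":15,"travel":[0,0,0],"twist":[0,0,0]},{"gripper":15,"travel":[0,0,0],"twist":[0,0,0]},{"gripper":15,"travel":[0,0,0],"twist":[0,0,0]},{"gripper":15,"travel":[0,0,0],"twist":[0,0,0]}]' 60 && python3 -c "
from workcell import bot
print(bot.get_obs()['ee_pos']);print(bot.job_done())"
```

```text
time: 16.38
ee_pos: [0.5064, -0.0242, 0.0857]
tcp_rot: [179.9, -0.0, 93.9]
wrist_force: [8.5, 1.6, -6.3]
opening: 0.0248
grasp_force: 59.8
[ 0.50639129 -0.02416016  0.08565138]
the job is handed in; nothing more can be done
None
```

The job is handed in, with no verdict returned: the cover is seated level on the pot and released, and the gripper is still holding the pump handle 58.8 mm out, against my camera estimate of 57–60 mm for the mark.

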